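# Sort the silver, hang the rings to dry, set the dryer

## Robot

A 6-joint arm with a two-finger parallel gripper is mounted at the origin on the work surface. World frame = base frame: x ahead of the robot, y to its left, z up, the work surface at z = 0. Lengths are in m, angles in rad, forces in N, time in s.
With the tool pointing down it reaches from about 0.2 to 0.875 m from the base axis. Payload 3.4 kg.
Tool frame: the origin (TCP) lies between the finger pads; the fingertips stand 25 mm ahead of it and the grasp point (between the pads) lies 6 mm ahead of it (r.nose_length is the z of the fingertips in the tool frame, in m); z points along the fingers, y is the line along which they close (so a half turn about z gives the same grasp; the last joint's range is limited). The gripper opens to 94 mm and grips with 3 to 60 N. Pads are 16 mm wide; open, the fingers measure 119 mm over their backs; the gripper's body (75 mm by 177 mm) begins 78 mm behind the grasp point.
Start: joints at [-1.28, 0.276, 1.505, -0, 1.361, -0.121], TCP at [0.23, -0.527, 0.199] pointing down, gripper open.
Joint ranges: [-2.89, 2.89], [-0.75, 2.08], [0.22, 2.7], [-1.18, 4.32], [0.11, 2.71], [-2.7, 2.7]. Speed limits (rad/s): [2.57, 2.57, 3.14, 3.14, 3.14, 3.14].

## Interface

Orientations are given as a unit quaternion [w, x, y, z].
In Python, from plant import r, gripper_to, inverse_kinematics, vision, models, telemetry gives the robot as it stands. Calls block until the motion is done:
- r.move_to(position, orientation): joint-space move of the TCP to a pose.
- r.move_l(position, rot=None, vel=0.15, guard=None): straight line of the TCP; rot=None keeps the orientation; vel is the mean speed in m/s. With guard (N) it stops when the force on the tool has changed by that much, and returns True; else False.
- r.movej(angles): joint-space move.
- gripper_to(opening, f_grip=None): finger opening in m; f_grip is the grip in N (None keeps the last); returns when the fingers have stopped.
- r.hold(seconds).
- inverse_kinematics(position, orientation): joint angles nearest the present ones, or None.
- vision.snapshot(name): name is "scene" or "top" or "wrist"; returns the picture (420x560x3 uint8, red, green, blue); there is no depth.
- vision.get_calibration(name): a dict with "fx", "fy", "cx", "cy" (pixels), "position" and "orientation" of the camera in the world. Camera axes: x right, y down, z forward; pixel columns grow to the right and rows downward; lengths in m; the calibration is good to about 2 mm. A picture is of the moment at which its call begins: read the wrist's pose just before it. get_calibration takes no time and is no camera call; for the wrist camera it gives the pose at the moment of the call.
A pose or a line that the arm cannot do raises r.PlanningError and nothing moves.
- r.sign_off(): hands the job in; it is judged then, once.
Trained networks look in the newest picture that a camera, given by its name, has taken for a name from the list of things; names that differ only in an ending like _2 or _b are one class to them, and where a whole thing is asked for, a point or a joint stands for the part that bears it (a point fixed in the world has none). Each returns a list of dicts, best first, with "score" (0 to 1); they miss things now and then, are a little off and sometimes report something else, mostly with a low value. They report only what shows in the picture. A call takes as long as a camera call. They do not tell look-alikes from the thing itself.
- models.boxes_of(thing, camera): "at" ([x, y, z] in m, in world coordinates, good to about 4 mm: the middle of the surface that is visible of it).
- models.regions_of(thing, camera): "pixels" (420x560 bool, what is visible of it).
- models.mark_of(thing, camera): "at" ([x, y, z] in m, in world coordinates, good to about 4 mm: a listed point, or the origin of a listed thing).
Readings, each from a call of its own:
- telemetry.current_t(): time.
- telemetry.current_joints(): joint angles.
- telemetry.current_dq(): joint speeds.
- telemetry.current_joint_efforts(): joint torques, N m.
- telemetry.current_ee_pos(): TCP position.
- telemetry.current_tool_rot(): TCP orientation.
- telemetry.current_wrist_force(): force on the tool from outside, world axes, zero at the start.
- telemetry.current_torque(): the same for the moment, N m.
- telemetry.current_opening(): finger opening in m.
- telemetry.current_finger_force(): force on a finger pad.
Only numpy, scipy, OpenCV 4.12 (cv2) and the standard library are available. Lean on these libraries where they do the work, as an engineer would, in place of code of your own. Each camera call takes 0.05 s, during which the arm holds its last target. There are 200 camera calls.

## Task

Sort the mixed silver pieces on the bench mat: every ring band into the metal basket, every domed disc into the round tub, every bar into the rectangular tray. Once all the rings are in it, hang the basket with its rings by the bail on the dryer's hook, let go, and only then turn the dryer's selector to the two-dot mark. Leave the brass punch and all the other things on the bench where they are.

Things in the scene. Friction and masses are not known exactly. Their poses are not given: they have to be found in the camera images.
- ring0: plain silver ring band: 24 mm outside, 18.6 mm hole, 8 mm high, lying flat; origin at the centre of its underside. May be absent.
- ring1: plain silver ring band: 24 mm outside, 18.6 mm hole, 8 mm high, lying flat; origin at the centre of its underside. May be absent.
- ring2: plain silver ring band: 24 mm outside, 18.6 mm hole, 8 mm high, lying flat; origin at the centre of its underside. May be absent.
- disc0: solid domed silver disc (brooch blank): 32 mm across, edge 7 mm high, 11 mm at the middle, dome up; origin at the centre of its underside. May be absent.
- disc1: solid domed silver disc (brooch blank): 32 mm across, edge 7 mm high, 11 mm at the middle, dome up; origin at the centre of its underside. May be absent.
- bar0: silver pendant bar 46 x 12 x 8 mm lying flat, long along its own x; origin at the centre of its underside. May be absent.
- bar1: silver pendant bar 46 x 12 x 8 mm lying flat, long along its own x; origin at the centre of its underside. May be absent.
- basket: loose metal basket, 110 x 110 mm, walls 40 mm high, 3 mm thick, floor 3 mm, about 140 g; origin at the centre of its underside. A rigid bail stands over its middle in its own y-z plane: posts at y = +-53 mm and an 8 mm round bar along y, axis 85 mm up. On the bar's middle a black grip block, 14 mm (x) by 36 mm (y), 88 to 114 mm up. Same both ways round.
- basket_bar (a point): middle of the bail's bar, on its axis: this hangs in the hook's saddle.
- basket_grip (a point): middle of the black grip block, 103 mm above the basket's underside, where the gripper can hold it from above.
- dryer: white warm-air dryer, fixed, 150 mm deep (x), 220 wide (y), 135 high; origin at the centre of its underside; the front with the black grille is its -x face. A dark 8 mm round steel hook sticks out of the front's middle along -x: level at 112 mm above the table (axis), then a dip (the saddle) and an upturned tip whose top is at 132 mm.
- dryer_hook (a point): lowest point of the hook's saddle, on the steel's axis, 102 mm above the table, 87 mm out from the dryer's front; the tip is 20 mm further out. The saddle's flat is 12 mm long. When the basket hangs, its bar lies along the dryer's y, 8 mm above this point, and its floor is 25 mm above the table.
- selector (a joint): angle of the black selector knob on the dryer's top, rad, growing clockwise seen from above. Sprung detents at 0 (one dot), 0.6 (two dots), 1.2 (three dots), 1.8 (four dots); stops at 0 and 1.8; released, it clicks to the nearest; less than 0.1 N m turns it past a click. At 0 its white pointer is towards the dryer's -x.
- selector_grip (a point): on the knob's vertical axis, 172 mm above the table; its x axis runs along the knob's grip bar (49 mm long, 14 thick, from 149 to 179 mm above the table), pointer at the -x end. The knob's disc below is 52 mm wide, its base 76 mm. The axis is 52 mm behind the dryer's front, 55 mm to the -y side of its middle.
- tub: round white plastic tub, fixed, 112 mm wide at the rim, 35 mm high, wall 3 mm, floor 4 mm; for the discs; origin at the centre of its underside.
- tray: rectangular white plastic tray, fixed, 120 mm (x) by 90 mm (y), 30 mm high, walls 3 mm, floor 3 mm; for the bars; origin at the centre of its underside.
- pot_a: low white screw-lid pot, 70 mm wide, 45 high (bystander; origin at its underside or middle)
- hammer: small jeweller's hammer lying down (bystander; origin at its underside or middle)
- pliers: pliers with yellow grips, lying (bystander; origin at its underside or middle)
- bowl: blue ceramic bowl, 100 mm wide, 50 high (bystander; origin at its underside or middle)
- mandrel_stand: upright tapered steel ring mandrel, 130 mm high on a 70 mm foot (bystander; origin at its underside or middle)
- block: round dark wood block, 80 mm wide, 35 high (bystander; origin at its underside or middle)
- punch: upright brass punch, 22 mm wide at the foot, 45 mm high, standing among the silver pieces (bystander; origin at its underside or middle)
Mind the look-alikes: they are no part of the job. Of the things like the basket, leave any that is green; of the rest the larger one is meant. What is shaped like the tray but turquoise is not meant.

How it is judged:
By the outcome, as a careful person would: the job done as asked, in the order asked, and still so for the second after the job is handed in, with the robot touching nothing.
Of ring0, ring1, ring2 only 2 to 3 are there at a start; the rules pass over those that are not, and their reading is None.
Of disc0, disc1, bar0, bar1 only 3 to 4 are there at a start; the rules pass over those that are not, and their reading is None.
At some moment in a run one of ring0, ring1, ring2, disc0, disc1, bar0, bar1 may be knocked a few centimetres aside while the robot is not near it.
Once in a run the grip may slacken for a moment while it holds something.
It also fails if it takes over 208 s, if anything falls off the work surface, if the arm or the gripper's body presses on something with over 40 N, if the wrist force passes 120 N, or if a joint passes its speed limit or range.

## Working session

There is one attempt and no reset: what is moved stays moved. The work goes in short steps, each a Python script; the robot and the scene stay as the last script left them, time stands still between calls to the robot, and variables do not carry over. Pictures are saved under pics/ and viewed, at most 14 in all, crops included, and the job is handed in when it is done.

```bash
ls; mkdir -p pics
python3 - <<'E'
from plant import r,vision,models,telemetry
import cv2
for n in("top","scene"):
    im=vision.snapshot(n);cv2.imwrite(f"pics/{n}0.png",im[:,:,::-1])
    c=vision.get_calibration(n);print(n,c)
    for t in("ring0","disc0","bar0","basket","basket_grip","tub","tray","dryer_hook","selector_grip","dryer","punch","mandrel_stand"):
        print(t,[([round(float(v),3) for v in d["at"]],round(float(d["score"]),2)) for d in models.mark_of(t,n)])
print(telemetry.current_t())
E
```

```text
pics
top {'fx': 389.5757627303247, 'fy': 389.5757627303247, 'cx': 278.4068759494853, 'cy': 203.81051531942296, 'position': array([0.39165109, 0.02108824, 1.15549804]), 'orientation': array([ 0.03632091, -0.69687696,  0.7154135 , -0.03502591])}
ring0 [([0.305, 0.355, -0.005], 0.73), ([0.648, -0.054, 0.087], 0.55), ([0.434, 0.065, -0.002], 0.47), ([0.519, -0.085, -0.003], 0.46), ([0.515, -0.155, -0.001], 0.44)]
disc0 [([0.431, -0.153, 0.002], 0.53), ([0.513, -0.006, -0.002], 0.47), ([0.79, 0.105, 0.002], 0.15)]
bar0 [([0.508, 0.066, 0.001], 0.57), ([0.441, -0.011, -0.001], 0.38)]
basket [([0.831, -0.035, 0.003], 0.83), ([0.18, -0.29, -0.002], 0.72), ([0.611, 0.349, -0.003], 0.7), ([0.645, -0.05, 0.0], 0.62), ([0.431, -0.156, 0.003], 0.46)]
basket_grip [([0.827, -0.037, 0.076], 0.74), ([0.644, -0.049, 0.103], 0.7), ([0.44, -0.084, -0.003], 0.69), ([0.182, -0.293, 0.108], 0.57), ([0.439, -0.008, -0.003], 0.28)]
tub [([0.522, -0.312, 0.002], 0.7)]
tray [([0.384, -0.454, 0.005], 0.96), ([0.388, -0.295, -0.001], 0.81)]
dryer_hook [([0.537, 0.21, 0.101], 0.65)]
selector_grip [([0.649, 0.302,
[... 730 characters left out ...]
 -0.289, -0.003], 0.95), ([0.832, -0.032, -0.001], 0.88), ([0.649, -0.048, 0.002], 0.71), ([0.301, 0.352, 0.001], 0.26)]
basket_grip [([0.184, -0.291, 0.1], 0.88), ([0.833, -0.036, 0.078], 0.69), ([0.648, -0.05, 0.102], 0.64), ([0.524, -0.311, 0.006], 0.43)]
tub [([0.523, -0.312, 0.005], 0.9)]
tray [([0.388, -0.294, 0.004], 0.87), ([0.382, -0.451, 0.003], 0.81)]
dryer_hook [([0.535, 0.202, 0.1], 0.91)]
selector_grip [([0.652, 0.304, 0.172], 0.76)]
dryer [([0.516, -0.158, -0.002], 0.64), ([0.435, 0.062, -0.003], 0.47), ([0.301, 0.355, -0.001], 0.39), ([0.44, -0.014, -0.0], 0.36)]
punch [([0.343, 0.52, 0.002], 0.59), ([0.444, -0.08, 0.0], 0.43)]
mandrel_stand [([0.79, 0.105, 0.001], 0.83)]
1.3
```

View pics/top0.png

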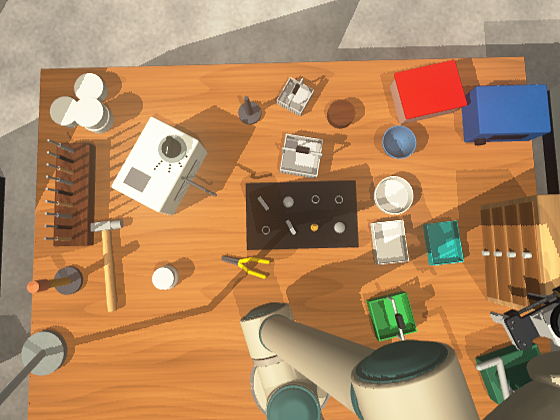

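View pics/scene0.png

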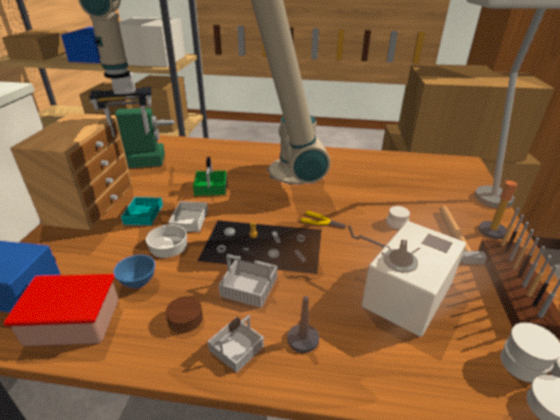

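The top view shows all seven pieces: rings at (315,199), (339,199) and (265,230); discs at (288,202) and (340,227); bars at (263,202) and (291,227). The punch is at (314,227). The target basket is the larger grey one at (302,155), and the tray is the white one at (390,242). The scene view agrees. Next I'll write helpers and look through the wrist camera.

```bash
cat > h.py <<'E'
from plant import r,gripper_to,inverse_kinematics,vision,models,telemetry as T
import numpy as np,cv2
from scipy.spatial.transform import Rotation as R
def rot(yaw):
    "tool down, fingers closing along world direction yaw (choose half turn nearest the wrist's present angle)"
    best=None
    for a in(yaw+np.pi/2,yaw-np.pi/2):
        q=(R.from_euler('z',a)*R.from_euler('x',np.pi)).as_quat()[[3,0,1,2]]
        j=inverse_kinematics([.5,0,.2],q)
        if j is not None and(best is None or abs(j[5])<best[0]): best=(abs(j[5]),q)
    return best[1]
def go(x,y,tip,yaw):   # tip = height of fingertips
    qs=[(R.from_euler('z',a)*R.from_euler('x',np.pi)).as_quat()[[3,0,1,2]] for a in(yaw+np.pi/2,yaw-np.pi/2)]
    js=[inverse_kinematics([x,y,tip+r.nose_length],q) for q in qs]
    k=min((k for k in(0,1) if js[k] is not None),key=lambda k:abs(js[k][5]))
    r.move_to([x,y,tip+r.nose_length],qs[k])
def lin(x,y,tip,**k): return r.move_l([x,y,tip+r.nose_length],**k)
def snap(cam,name=None):
    c=vision.get_calibration(cam); im=vision.snapshot(cam)
    if name: cv2.imwrite(f"pics/{name}.png",im[:,:,::-1])
    return c,im
def unproj(c,uv,z):
    uv=np.atleast_2d(uv).astype(float)
    d=np.c_[(uv[:,0]-c['cx'])/c['fx'],(uv[:,1]-c['cy'])/c['fy'],np.ones(len(uv))]
    q=c['orientation']; d=R.from_quat([q[1],q[2],q[3],q[0]]).apply(d)
    p=np.array(c['position']); return (p+d*((z-p[2])/d[:,2])[:,None])[:,:2]
def marks(t,cam): return [(np.round(d["at"],3).tolist(),round(float(d["score"]),2)) for d in models.mark_of(t,cam)]
def rects(t,cam,c,z):
    "footprint rectangles (centre, sizes, long-side yaw) on plane z of what the network segments"
    out=[]
    for d in models.regions_of(t,cam):
        m=d["pixels"].astype(np.uint8); v,u=np.nonzero(m)
        if len(u)<20: continue
        p=unproj(c,np.c_[u,v],z); (cx,cy),(w,h),a=cv2.minAreaRect((p*1000).astype(np.float32))
        if w<h: w,h,a=h,w,a+90
        out.append((round(cx/1000,4),round(cy/1000,4),round(w),round(h),round(a%180,1),round(float(d["score"]),2)))
    return out
E
python3 - <<'E'
from h import *
t=T.current_t(); go(.44,-.05,.30,np.pi/2); print("move",T.current_t()-t)
c,im=snap("wrist","w0"); print(c['position'])
for t,z in(("ring0",.008),("disc0",.007),("bar0",.008),("basket",.04),("tray",.03)):
    print(t,marks(t,"wrist"),rects(t,"wrist",c,z))
print(T.current_t())
E
```

```text
move 1.9332999999999998
[ 0.5074603  -0.04989564  0.5119637 ]
ring0 [([0.43, 0.061, -0.003], 0.66), ([0.521, -0.086, -0.002], 0.63), ([0.516, -0.16, -0.0], 0.57)] [(0.5163, -0.1552, 23, 23, 92.5, 0.5), (0.4353, 0.0628, 24, 18, 101.2, 0.45)]
disc0 [([0.514, -0.004, -0.001], 0.86), ([0.432, -0.151, 0.002], 0.83)] [(0.514, -0.0052, 30, 28, 179.1, 0.81), (0.4339, -0.1546, 31, 29, 89.9, 0.63)]
bar0 [([0.512, 0.07, -0.001], 0.76), ([0.438, -0.013, 0.0], 0.64)] [(0.5115, 0.0686, 45, 13, 35.7, 0.81), (0.4392, -0.0105, 46, 14, 25.7, 0.78)]
basket [([0.648, -0.05, -0.003], 0.67)] [(0.6278, -0.047, 124, 97, 89.9, 0.76), (0.1902, -0.2824, 135, 119, 12.2, 0.74), (0.5136, -0.0074, 30, 27, 133.7, 0.62)]
tray [([0.385, -0.452, -0.001], 0.85), ([0.389, -0.296, -0.003], 0.76), ([0.432, 0.064, -0.001], 0.63), ([0.608, 0.348, 0.001], 0.42), ([0.524, -0.313, -0.001], 0.16)] [(0.3828, -0.4423, 126, 110, 6.3, 0.69), (0.3893, -0.2904, 127, 104, 5.3, 0.63)]
3.7833
```

View pics/w0.png

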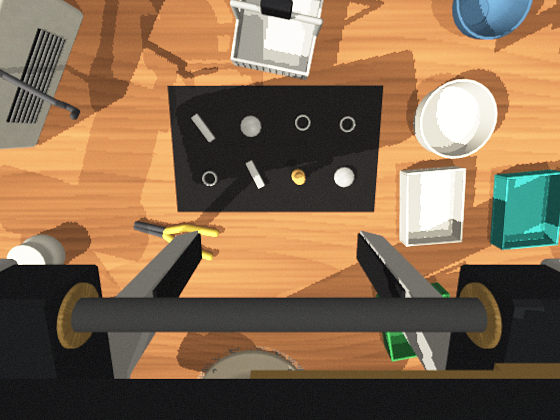

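The wrist view shows all seven pieces and the punch at (298,177), and it matches the network readings. Now I'll look at the basket.

Run:
```python
from h import *
go(.575,-.05,.30,np.pi/2)
c,im=snap("wrist","w1"); print(c['position'])
print(marks("basket","wrist"),marks("basket_grip","wrist"),marks("basket_bar","wrist"))
# black grip block top face
cam=R.from_quat(np.roll(c['orientation'],-1))
p=cam.inv().apply(np.array([.646,-.05,.114])-c['position']); u,v=c['cx']+c['fx']*p[0]/p[2],c['cy']+c['fy']*p[1]/p[2]
print(u,v)
u,v=int(u),int(v); g=im[max(v-40,0):v+40,u-50:u+50].max(2); m=(g<60).astype(np.uint8)
n,l,s,ce=cv2.connectedComponentsWithStats(m); k=1+s[1:,4].argmax()
vv,uu=np.nonzero(l==k); P=unproj(c,np.c_[uu+u-50,vv+max(v-40,0)],.114)
(cx,cy),(w,h),a=cv2.minAreaRect((P*1000).astype(np.float32)); print(cx,cy,w,h,a)
```

```text
[ 0.6421833  -0.04919027  0.51145013]
[([0.179, -0.292, -0.0], 0.92), ([0.647, -0.047, -0.003], 0.81)] [([0.649, -0.044, 0.103], 0.78), ([0.514, -0.003, 0.003], 0.65)] [([0.646, -0.046, 0.09], 0.8)]
279.50690413797025 126.4736249222847
647.2731323242188 -47.39240264892578 34.47068405151367 12.365189552307129 79.08177185058594
```

View pics/w1.png

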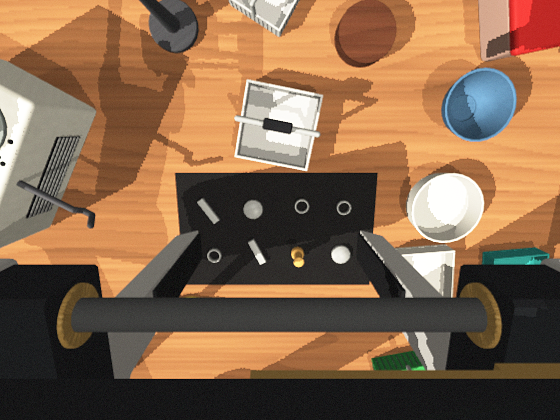

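The black grip block is at (278,126), and the bail runs at about 79°, centred on (0.647, -0.047). Now I'll sort the first ring.

```bash
cat > job.py <<'E'
from h import *
BK=np.array([.647,-.0475]); BY=np.radians(79.1)
bx=np.array([np.sin(BY),-np.cos(BY)]); by=np.array([np.cos(BY),np.sin(BY)])
Z={"ring":.008,"disc":.009,"bar":.008}; OP={"ring":.05,"disc":.058,"bar":.042}; SZ={"ring":.024,"disc":.032,"bar":.012}
def look(kind,tag=None):
    "pieces of a kind still on the mat: (x,y,closing yaw)"
    go(.44,-.05,.30,np.pi/2); c,_=snap("wrist",tag)
    res=rects(kind+"0","wrist",c,Z[kind]); ms=marks(kind+"0","wrist"); out=[]
    for (x,y,_),s in ms:
        if s<.3 or not(.36<x<.59 and -.24<y<.14): continue
        near=[q for q in res if np.hypot(q[0]-x,q[1]-y)<.015]
        yaw=np.pi/2
        if kind=="bar":
            if not near: continue
            yaw=np.radians(near[0][4]+90)
            if yaw>np.pi: yaw-=np.pi
        if near: x,y=near[0][:2]
        out.append((x,y,yaw))
    return out
def pick(kind,p):
    x,y,yaw=p; gripper_to(OP[kind])
    go(x,y,.06,yaw); hit=lin(x,y,.002,vel=.12,guard=8)
    gripper_to(0,25); lin(x,y,.07,vel=.25); o=T.current_opening()
    print(kind,np.round(p,3),"hit",hit,"open",round(o,4),"t",round(T.current_t(),1))
    return abs(o-SZ[kind])<.005
def place(kind,xy,yaw,tip,rel):
    go(*xy,.15,yaw); o=T.current_opening()
    if abs(o-SZ[kind])>.005: print("LOST",o); return False
    lin(*xy,tip,vel=.2); o=T.current_opening(); gripper_to(rel); lin(*xy,.15,vel=.3)
    print(" placed",xy,"open at release",round(o,4),"t",round(T.current_t(),1)); return abs(o-SZ[kind])<.005
E
python3 - <<'E'
from job import *
L=look("ring"); print(L)
p=L[0]
if pick("ring",p): place("ring",BK+28*.001*-bx-.015*by,BY,.027,.036)
c,im=snap("wrist","w2");
E
```

```text
[(0.521, -0.086, 1.5707963267948966), (0.5177, -0.1554, 1.5707963267948966), (0.431, 0.062, 1.5707963267948966)]
ring [ 0.521 -0.086  1.571] hit False open 0.0004 t 9.1
```

View pics/w2.png

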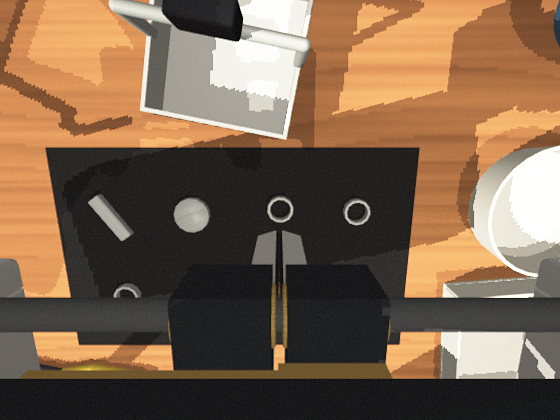

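The fingers closed on nothing. The ring is still at (280,209), so I'll check where it really is against the tool pose.

Run:
```python
from job import *
print(r.nose_length,T.current_ee_pos(),T.current_tool_rot())
c,im=snap("wrist"); print(unproj(c,[[280,209],[357,211],[192,215]],.006))
for t in("ring0","disc0"): print(marks(t,"wrist"),rects(t,"wrist",c,.006))
snap("top"); print(marks("ring0","top"))
```

```text
0.025 [ 0.5204389  -0.08584247  0.09468949] [-1.02094725e-04  9.99999934e-01  5.33547737e-06 -3.47667319e-04]
[[ 0.5186247  -0.08619437]
 [ 0.5167447  -0.15600563]
 [ 0.51301043 -0.00615899]]
[([0.519, -0.085, -0.0], 0.74), ([0.433, 0.063, -0.001], 0.58), ([0.515, -0.155, 0.0], 0.51)] [(0.5194, -0.0857, 24, 23, 180.0, 0.82), (0.5171, -0.1555, 24, 23, 46.1, 0.65), (0.438, 0.0624, 27, 15, 90.0, 0.64)]
[([0.513, -0.004, 0.002], 0.91), ([0.341, 0.138, -0.001], 0.68), ([0.649, -0.049, 0.105], 0.39), ([0.65, -0.047, 0.086], 0.18)] [(0.5137, -0.0057, 32, 32, 90.0, 0.83)]
[([0.434, 0.059, -0.002], 0.41)]
```

The position was right and the ring hasn't moved, so the grip may have slackened as it lifted. I'll retry, reading the opening before the lift.

Run:
```python
from job import *
x,y=.519,-.0857
gripper_to(.05); lin(x,y,.002,vel=.15,guard=8); print(T.current_ee_pos(),T.current_opening())
gripper_to(0,25); print(T.current_opening(),T.current_finger_force())
lin(x,y,.07,vel=.12); print(T.current_opening(),T.current_finger_force(),T.current_t())
if T.current_opening()>.02: place("ring",BK-.028*bx-.015*by,BY,.027,.036)
```

```text
[ 0.51949137 -0.08584593  0.02729851] 0.049719658901000024
0.0005728626449253142 0.0
7.463253730275674e-05 0.0 12.5667
```

Run:
```python
from job import *
c,im=snap("wrist"); print(rects("ring0","wrist",c,.006))
x,y=.519,-.0857
gripper_to(.05); lin(x,y,.002,vel=.15); 
c,im=snap("wrist"); A=im
gripper_to(0,25); c,B=snap("wrist"); print(T.current_opening())
cv2.imwrite("pics/g.png",np.hstack([A[100:420,140:420],B[100:420,140:420]])[:,:,::-1])
```

```text
[(0.5167, -0.1558, 26, 23, 46.2, 0.86), (0.5194, -0.0868, 22, 22, 180.0, 0.57), (0.4371, 0.0626, 27, 17, 90.0, 0.5)]
0.0003772815362638367
```

View pics/g.png

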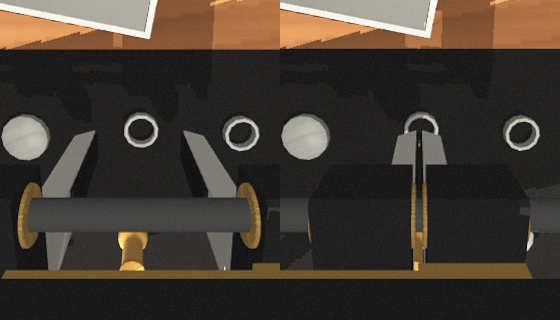

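In the closed frame (right half) the fingertips pass over the ring, so the true tip height must be higher than assumed. I'll probe an empty patch of mat.

Run:
```python
from job import *
lin(.519,-.0857,.05,vel=.3)
c=vision.get_calibration("wrist"); e=T.current_ee_pos(); print("cam rel",c['position']-e, R.from_quat(np.roll(c['orientation'],-1)).as_matrix().round(3).tolist())
x,y=.476,-.045
lin(x,y,.02,vel=.2)
print(lin(x,y,-.03,vel=.03,guard=5),T.current_ee_pos()-[0,0,.025],T.current_wrist_force())
lin(x,y,.05,vel=.2)
```

```text
cam rel [0.0666386  0.00091803 0.18752824] [[-0.0, -0.973, -0.23], [-1.0, 0.0, -0.001], [0.001, 0.23, -0.973]]
False [ 0.47614275 -0.04503871 -0.02984299] [-0.00471252  0.2267031  -0.64523934]
```

The probe reached tip height -0.03 without touching anything, so telemetry and reality disagree. I'll compare the camera's apparent height with the claimed height at several tip heights.

Run:
```python
from job import *
from scipy.optimize import least_squares
W=np.array([[.5192,-.0857,.006],[.5168,-.1555,.006],[.5137,-.0057,.007]])
x,y=.476,-.045
gripper_to(.05)
for tip in(.12,.08,.05,.03,.01,-.01):
    lin(x,y,tip,vel=.2); c,im=snap("wrist")
    obs=[]
    for t in("ring0","disc0"):
        for d in models.regions_of(t,"wrist"):
            v,u=np.nonzero(d["pixels"])
            p=unproj(c,[[u.mean(),v.mean()]],.006)[0]; 
            k=np.linalg.norm(W[:,:2]-p,axis=1).argmin()
            if np.linalg.norm(W[k,:2]-p)<.03 and d["score"]>.4 and len(u)>150: obs.append((k,u.mean(),v.mean()))
    Rc=R.from_quat(np.roll(c['orientation'],-1)).inv()
    def f(s):
        o=[]
        for k,u,v in obs:
            p=Rc.apply(W[k]-c['position']-s); o+=[c['cx']+c['fx']*p[0]/p[2]-u,c['cy']+c['fy']*p[1]/p[2]-v]
        return o
    print(tip,len(obs),least_squares(f,[0,0,0]).x.round(4) if len(obs)>1 else None, T.current_joints().round(3), T.current_wrist_force().round(1))
lin(x,y,.1,vel=.2); snap("scene","s1")
```

```text
0.12 3 [-0.0001 -0.     -0.0007] [-0.24   0.171  1.792 -0.     1.182  1.331] [-0.7 -0.1  0.6]
0.08 4 [-0.0008  0.0007 -0.0011] [-0.24   0.207  1.85   0.     1.083  1.331] [-0.5 -0.9 -1. ]
0.05 3 [-0.0017  0.001  -0.0013] [-0.24   0.239  1.893 -0.     1.007  1.331] [ 0.6  0.1 -1. ]
0.03 3 [-0.0004  0.0001 -0.001 ] [-0.24   0.263  1.921  0.     0.956  1.331] [0.7 0.1 0.8]
0.01 3 [-0.0005  0.0004 -0.0007] [-0.24   0.289  1.948  0.     0.904  1.331] [-0.3  0.2  0.7]
-0.01 3 [-0.0003  0.0003 -0.0003] [-0.24   0.316  1.972  0.     0.852  1.331] [-0.2 -0.3 -0.5]
```

Run:
```python
from job import *
c=vision.get_calibration("wrist"); print(c)
x,y=.476,-.045
lin(x,y,.0,vel=.2); c1,s=snap("scene"); w=vision.snapshot("wrist")
s=cv2.resize(s[190:290,190:340],None,fx=4,fy=4); w=cv2.resize(w[180:330,150:420],None,fx=2,fy=2)
cv2.imwrite("pics/z1.png",np.vstack([s[:,:540],w[:200,:540]])[:,:,::-1]); lin(x,y,.05,vel=.2)
```

```text
{'fx': 314.21700186116834, 'fy': 314.21700186116834, 'cx': 278.76729002723624, 'cy': 206.16644564238632, 'position': array([ 0.54262768, -0.04412451,  0.31107957]), 'orientation': array([-0.08392072, -0.70202732,  0.70214147,  0.08433451])}
```

View pics/z1.png

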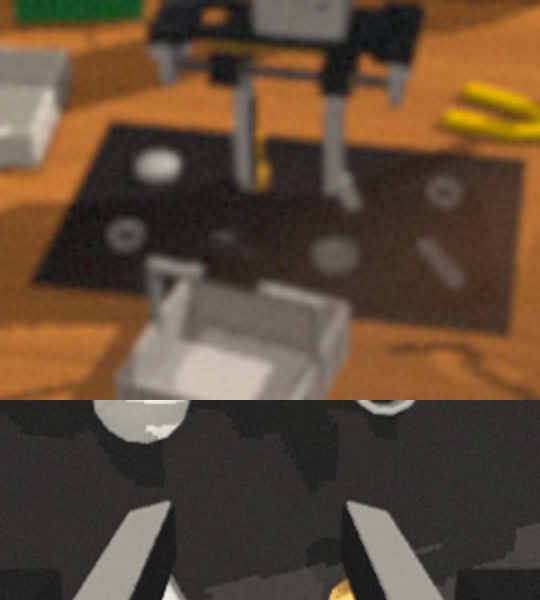

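Using the camera's fx of 314, the tips appear around or above the TCP, not 25 mm ahead of it. I'll probe further down with a guard to find the real tip offset.

Run:
```python
from job import *
x,y=.476,-.045
lin(x,y,-.02,vel=.2)
print(lin(x,y,-.08,vel=.02,guard=6),T.current_ee_pos(),T.current_wrist_force())
lin(x,y,.0,vel=.2)
```

```text
True [ 0.47603855 -0.04500039 -0.00663818] [-1.2880259   0.06426752  4.11472376]
```

The tips touch the mat at TCP z ≈ -6.6 mm, so they sit about 6 mm behind the TCP rather than 25 mm ahead. The tip-to-body length still looks like about 97 mm. I'll correct this and retry.

```bash
sed -i 's/r\.nose_length/NOSE/g; s/^def rot/NOSE=-.006\ndef rot/' h.py
python3 - <<'E'
from job import *
ok=pick("ring",(.5192,-.0858,np.pi/2))
if ok: place("ring",BK-.028*bx-.015*by,BY,.032,.036)
L=look("ring","w3"); print(L,T.current_t())
E
```

```text
ring [ 0.519 -0.086  1.571] hit True open 0.0227 t 27.9
 placed [ 0.61666872 -0.05693471] open at release 0.0227 t 30.2
[(0.5164, -0.1555, 1.5707963267948966), (0.4305, 0.0603, 1.5707963267948966)] 31.2583
```

```bash
sed -i 's/lin(x,y,.002,vel=.12,guard=8)/lin(x,y,.003,vel=.12,guard=8)/' job.py
python3 - <<'E'
from job import *
for off in(-.028*bx+.017*by,.028*bx):
    L=look("ring"); print(L)
    if not L: break
    if not(pick("ring",L[0]) and place("ring",BK+off,BY,.032,.036)): break
go(.575,-.05,.30,np.pi/2); snap("wrist","w4"); print(marks("ring0","wrist"))
E
```

```text
[(0.516, -0.156, 1.5707963267948966), (0.4312, 0.0621, 1.5707963267948966)]
ring [ 0.516 -0.156  1.571] hit False open 0.0221 t 34.8
 placed [ 0.62271978 -0.02551203] open at release 0.0218 t 38.9
[(0.4338, 0.0627, 1.5707963267948966)]
ring [0.434 0.063 1.571] hit False open 0.0223 t 44.5
 placed [ 0.67449484 -0.05279467] open at release 0.0219 t 48.9
[([0.677, -0.052, 0.002], 0.61), ([0.623, -0.024, 0.002], 0.52), ([0.621, -0.055, 0.002], 0.52)]
```

View pics/w4.png

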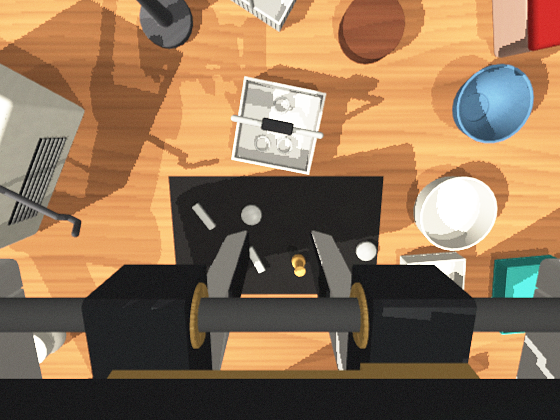

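All three rings are in the basket, at (262,143), (285,143) and (285,103). One disc has been knocked aside to (366,252). Discs and bars next.

Run:
```python
from job import *
TUB=np.array([.523,-.312]); TRY=np.array([.387,-.295])
done=True
for kind,offs in(("disc",[(.0,.022),(.0,-.022)]),("bar",[(0,.02),(0,-.02)])):
    for o in offs:
        L=look(kind); print(L)
        if not L: done=False; break
        # 2 tries
        p=L[0]; ok=pick(kind,p)
        if not ok: done=False; break
        ok=place(kind,(TUB if kind=="disc" else TRY)+np.array(o),np.radians(0 if kind=="disc" else 95),.016,.045 if kind=="disc" else .03)
        if not ok: done=False; break
    if not done: break
go(.45,-.2,.30,np.pi/2); snap("wrist","w5"); print(T.current_t())
```

```text
[(0.5143, -0.0054, 1.5707963267948966), (0.4537, -0.1869, 1.5707963267948966)]
disc [ 0.514 -0.005  1.571] hit False open 0.0302 t 55.4
 placed [ 0.523 -0.29 ] open at release 0.0298 t 59.0
[(0.453, -0.186, 1.5707963267948966)]
disc [ 0.453 -0.186  1.571] hit False open 0.0301 t 64.0
 placed [ 0.523 -0.334] open at release 0.0302 t 67.4
[(0.4386, -0.0111, np.float64(2.0193459445574393)), (0.5117, 0.0681, np.float64(2.1868975527488947))]
bar [ 0.439 -0.011  2.019] hit False open 0.0113 t 72.1
 placed [ 0.387 -0.275] open at release 0.0112 t 75.1
[(0.5106, 0.0679, np.float64(2.234021442552742))]
bar [0.511 0.068 2.234] hit False open 0.0116 t 79.5
 placed [ 0.387 -0.315] open at release 0.0112 t 82.9
83.775
```

View pics/w5.png

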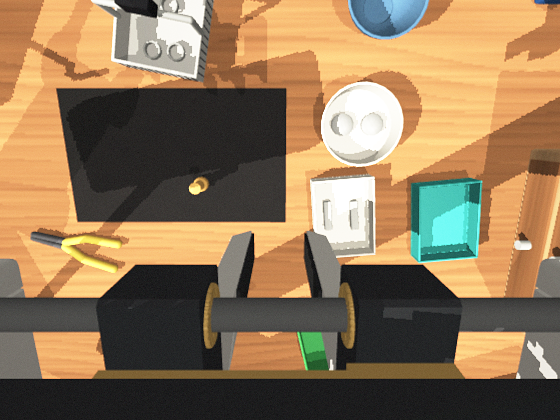

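Both discs are in the tub at (344,124) and (372,124), and both bars are in the tray at (328,215) and (354,213). The mat holds only the punch. Next I'll measure the dryer and re-measure the grip block.

```bash
cat > block.py <<'E'
from job import *
def block(cam_xy=(.575,-.05),z=.114,guess=(.647,-.0475)):
    go(*cam_xy,.30,np.pi/2); c,im=snap("wrist")
    p=R.from_quat(np.roll(c['orientation'],-1)).inv().apply(np.array([*guess,z])-c['position'])
    u,v=int(c['cx']+c['fx']*p[0]/p[2]),int(c['cy']+c['fy']*p[1]/p[2]); v0=max(v-30,0)
    m=(im[v0:v+30,u-40:u+40].max(2)<60).astype(np.uint8)
    n,l,s,ce=cv2.connectedComponentsWithStats(m); k=1+s[1:,4].argmax()
    vv,uu=np.nonzero(l==k); P=unproj(c,np.c_[uu+u-40,vv+v0],z)
    return cv2.minAreaRect((P*1000).astype(np.float32))
E
python3 - <<'E'
from block import *
print(block()); snap
print([marks(t,"wrist") for t in("basket_bar","basket_grip")])
go(.48,.2,.32,np.pi/2); c,im=snap("wrist","w6")
for t in("dryer_hook","selector_grip","dryer"): print(t,marks(t,"wrist"))
go(.54,.24,.32,np.pi/2); snap("wrist")
for t in("dryer_hook","selector_grip","dryer"): print(t,marks(t,"wrist"))
print(T.current_t())
E
```

```text
((647.320556640625, -47.333168029785156), (34.431941986083984, 12.423844337463379), 79.34778594970703)
[[([0.647, -0.05, 0.09], 0.97)], [([0.652, -0.046, 0.103], 0.85), ([0.522, -0.288, 0.007], 0.16)]]
dryer_hook [([0.535, 0.21, 0.102], 0.65)]
selector_grip []
dryer [([0.608, 0.346, -0.0], 0.85)]
dryer_hook [([0.534, 0.207, 0.1], 0.66)]
selector_grip [([0.342, 0.139, 0.0], 0.39)]
dryer [([0.609, 0.345, -0.0], 0.74)]
87.7917
```

View pics/w6.png

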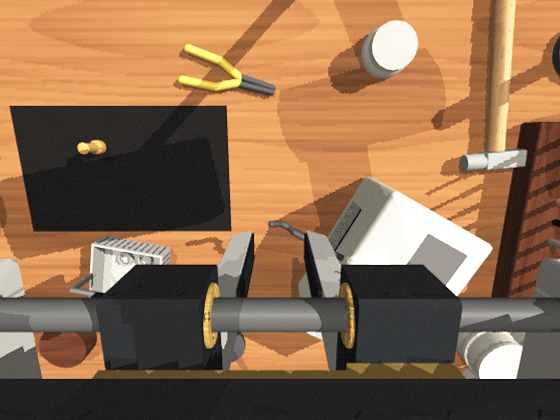

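All hook and dryer readings agree on a yaw of about 61.8°, with the hook at (0.535, 0.207). I'll check the hook tip pixel, then grasp the basket and bring it to a staging pose.

```bash
cat > hang.py <<'E'
from block import *
HK=np.array([.535,.207]); DY=np.radians(61.8); u=np.array([np.cos(DY),np.sin(DY)]); GT=.092
def quat(yaw): return (R.from_euler('z',yaw)*R.from_euler('x',np.pi)).as_quat()[[3,0,1,2]]
def bk(s,h,**k):
    p=HK+s*u; hit=lin(*p,h+GT,**k); print("s",s,"h",h,"hit",hit,"open",round(T.current_opening(),4),"F",np.round(T.current_wrist_force(),1)); return hit
E
python3 - <<'E'
from hang import *
go(.48,.2,.32,np.pi/2); c,im=snap("wrist"); print("tip",unproj(c,[[273,225]],.128),"expect",HK-.02*u)
B=np.array([.6473,-.0473]); y=np.radians(79.3)
gripper_to(.062); go(*B,.16,y); print(lin(*B,GT,vel=.1,guard=6), T.current_ee_pos()-[0,0,NOSE])
gripper_to(0,55); print(T.current_opening(),T.current_finger_force())
lin(*B,GT+.04,vel=.1); print(T.current_opening(),T.current_wrist_force())
# present tool yaw -> nearest yaw with closing line along the dryer's y
w,x_,y_,z_=T.current_tool_rot(); X=R.from_quat([x_,y_,z_,w]).as_matrix()[:,0]; a=np.arctan2(X[1],X[0])
print("tool yaw",np.degrees(a))
P=HK-.105*u
c=[a0 for a0 in(DY,DY-np.pi,DY+np.pi) if inverse_kinematics([*P,.16],quat(a0)) is not None]
for a0 in c: print(np.degrees(a0),inverse_kinematics([*P,.16],quat(a0)).round(2))
print(T.current_joints().round(2),T.current_t())
E
```

```text
tip [[0.5260305 0.1929681]] expect [0.52554898 0.18937393]
False [ 0.64786714 -0.04722084  0.09265084]
0.035716720037935766 54.99963998794556
0.03560785189180959 [ 0.38942363 -0.81891936 -1.6518846 ]
tool yaw 169.30445806677247
61.8 [ 0.09  0.19  1.73 -0.    1.23  0.58]
-118.2 [ 0.09  0.19  1.73  0.    1.23 -2.56]
241.8 [ 0.09  0.19  1.73  0.    1.23 -2.56]
[-0.18  0.43  1.45  0.    1.26 -1.56] 92.1
```

Run:
```python
from hang import *
P=HK-.105*u
r.move_l([*P,.04+GT+NOSE],rot=quat(DY),vel=.08)
print(T.current_opening(),T.current_wrist_force(),T.current_ee_pos(),T.current_t())
bk(-.105,.03); bk(-.044,.03,vel=.06,guard=8)
snap("scene"); c,im=snap("scene"); cv2.imwrite("pics/s2.png",cv2.resize(im[150:330,230:470],None,fx=3,fy=3)[:,:,::-1])
```

```text
0.036063307007508594 [ 0.36780629 -0.49110855 -1.9102389 ] [0.48551863 0.11435621 0.12598667] 95.1083
s -0.105 h 0.03 hit False open 0.0356 F [ 0.4  0.2 -1.4]
s -0.044 h 0.03 hit False open 0.0356 F [-0.1 -1.  -2.4]
```

View pics/s2.png

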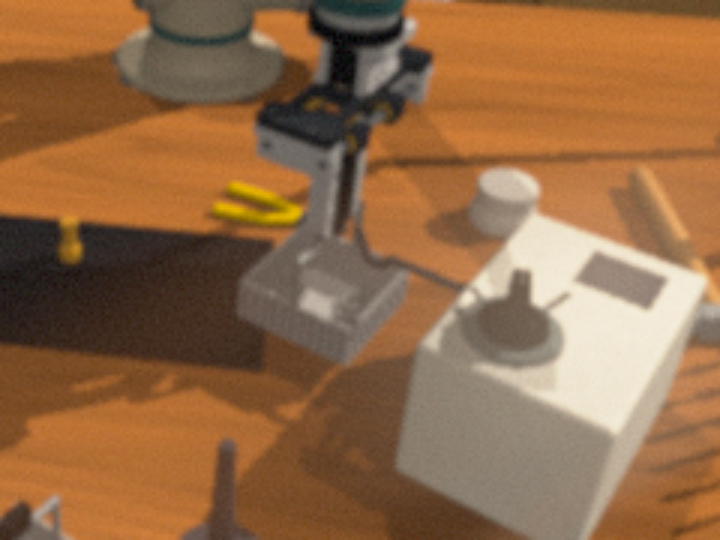

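The basket is square to the dryer. The hook tip at (360,215) is just ahead of the bail and above the rim. Now lift, move forward and lower.

Run:
```python
from hang import *
hit=bk(-.044,.056,vel=.06,guard=8)
if not hit: hit=bk(0,.056,vel=.06,guard=8)
if not hit:
    print(bk(0,.021,vel=.03,guard=6), T.current_ee_pos()[2]-NOSE-GT)
c,im=snap("scene"); cv2.imwrite("pics/s3.png",cv2.resize(im[150:330,230:470],None,fx=3,fy=3)[:,:,::-1]); print(T.current_t())
```

```text
s -0.044 h 0.056 hit False open 0.0353 F [-0.4  0.6 -2.4]
s 0 h 0.056 hit False open 0.0358 F [-0.2  0.5 -2.2]
s 0 h 0.021 hit True open 0.0354 F [-0.   0.3  4.3]
True 0.024620793808706715
99.1
```

View pics/s3.png

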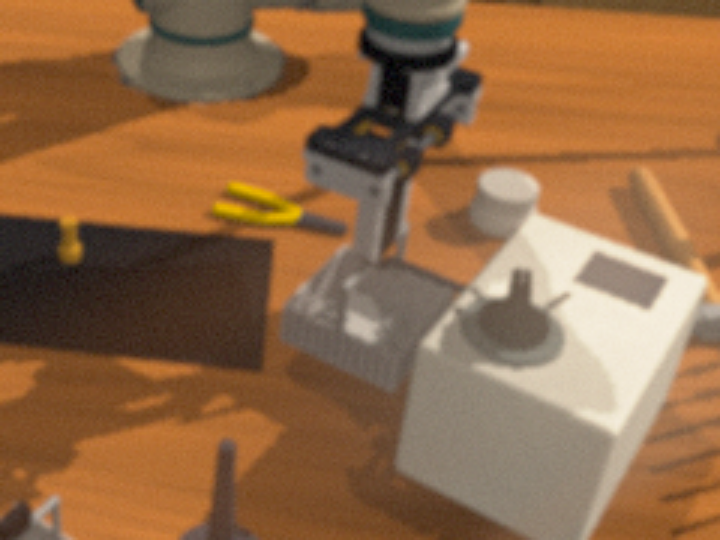

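The bail seated at h = 24.6 mm against the expected 25 mm. Release, back away, and look at the basket and the knob.

Run:
```python
from hang import *
gripper_to(.056); r.hold(.3); p=T.current_ee_pos()
r.move_l([p[0],p[1],p[2]+.1],vel=.12)
r.hold(.5)
q=HK+.09*u; S=HK+.139*u+.055*np.array([u[1],-u[0]]); print("S",S)
g=S-.05*u; lin(*g,.33,vel=.3)
c,im=snap("wrist","w7"); print(marks("selector_grip","wrist"),marks("basket","wrist"),marks("basket_bar","wrist"))
cs,s=snap("scene"); print("scene",marks("selector_grip","scene"),marks("basket","scene")); print(T.current_t())
```

```text
S [0.64915625 0.30351089]
[([0.648, 0.304, 0.171], 0.96)] [([0.832, -0.037, -0.002], 0.87), ([0.534, 0.207, 0.025], 0.65), ([0.648, 0.306, 0.173], 0.2)] [([0.834, -0.039, 0.068], 0.97), ([0.539, 0.208, 0.112], 0.93)]
scene [([0.652, 0.304, 0.173], 0.6), ([0.389, -0.294, 0.005], 0.6), ([0.388, -0.277, 0.005], 0.21)] [([0.18, -0.291, -0.005], 0.96), ([0.533, 0.207, 0.023], 0.82), ([0.833, -0.034, 0.001], 0.71)]
102.4333
```

View pics/w7.png

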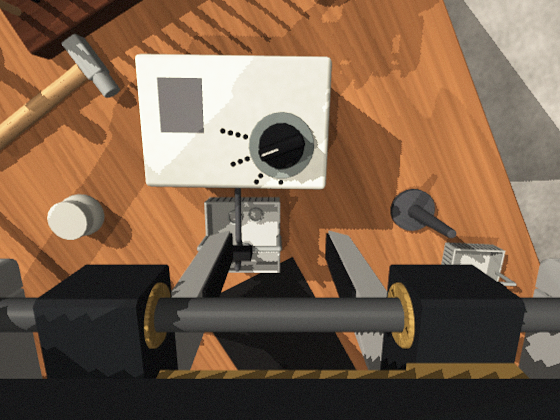

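The basket hangs free at (0.534, 0.207, 0.025). The knob's pointer at (262,156) is on the three-dot mark (238,162), angle 1.2 rather than 0. It therefore needs to turn 0.6 rad anticlockwise to reach two dots.

Run:
```python
from hang import *
S=np.array([.649,.3038]); T0=.157
gripper_to(.045,20)
a0=DY-1.2
qs=[(k,inverse_kinematics([*S,.21+NOSE],quat(a0+k))) for k in(0,np.pi)]
print(qs); k=min((abs(j[5]),k) for k,j in qs if j is not None)[1]
r.move_to([*S,.22+NOSE],quat(a0+k))
print("hit",lin(*S,T0,vel=.06,guard=6)); gripper_to(0,20); print(T.current_opening())
for d in(.2,.4,.6): r.move_l([*S,T0+NOSE],rot=quat(a0+d+k),vel=.05); print(d,T.current_torque().round(2),T.current_wrist_force().round(1))
gripper_to(.045); r.hold(.3); lin(*S,.24,vel=.15)
S2=HK+.139*u+.055*np.array([u[1],-u[0]])-.05*u
r.move_to([*S2,.33+NOSE],quat(DY)); c,im=snap("wrist"); print(marks("basket","wrist")); 
cv2.imwrite("pics/w8.png",cv2.resize(im[40:290,120:350],None,fx=2,fy=2)[:,:,::-1]); print(T.current_t())
```

```text
[(0, array([ 3.40807282e-01,  4.92158729e-01,  1.15061941e+00, -4.44089210e-16,
        1.49881452e+00,  2.03299013e+00])), (3.141592653589793, array([ 0.34080728,  0.49215873,  1.15061941,  0.        ,  1.49881452,
       -1.10860252]))]
hit False
0.013689965607076533
0.2 [-0.86 -0.05 -0.01] [ 0.2 -5.   2. ]
0.4 [-0.92 -0.05  0.04] [-0.1 -5.6  2.5]
0.6 [-0.95 -0.02 -0.03] [-0.5 -5.8  2.8]
[([0.534, 0.205, 0.021], 0.62), ([0.833, -0.037, -0.001], 0.6)]
111.2417
```

View pics/w8.png

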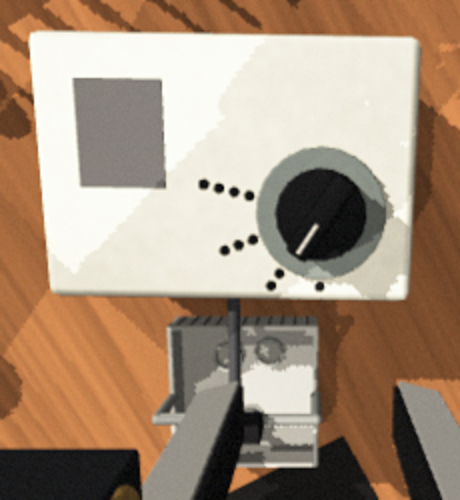

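The pointer at (300,250) is on the two-dot mark (275,280), and the basket still hangs on the hook. The robot is touching nothing, so I'll hand in.

```bash
python3 -c "
from plant import r
print(r.sign_off())"
```

```text
the job is handed in; nothing more can be done
None
```

The job is handed in: all 3 rings are in the basket, 2 discs in the tub and 2 bars in the tray; the basket hangs on the dryer's hook, and the selector, which started at three dots, was then turned to two dots.

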